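Clamp a clock movement with the outer ring of a two-part knob

ROBOT

A 6-joint arm with a two-finger parallel gripper is mounted at the origin on the work surface. World frame = base frame: x ahead of the robot, y to its left, z up, the work surface at z = 0. Lengths are in m, angles in rad, forces in N, time in s.
With the tool pointing down it reaches from about 0.325 to 0.9 m from the base axis. Payload 3.5 kg.
Tool frame: the origin (TCP) lies on the centre line of the jaws, within the pads' length; the fingertips stand 11 mm ahead of it and the grasp point (between the pads) lies 8 mm behind it; x points along the fingers, y is the direction in which the jaws open and shut, and the axes are right-handed (so a half turn about x gives the same grasp; the last joint's range is limited). The gripper opens to 85 mm and grips with 20 to 120 N. Pads are 22 mm wide; open, the fingers measure 114 mm over their backs; the gripper's body (76 mm by 85 mm) begins 54 mm behind the grasp point. The pads swing forward as they close: fully open they stand 13 mm farther back than shut.
Start: joints at [-1.453, 0.276, -0.026, 1.268, 0, 1.467], TCP at [0.137, -0.61, 0.242] pointing down, gripper open.
Joint ranges: [-3.12, 3.12], [-0.85, 1.88], [-1.08, 1.24], [-1.95, 2.15], [-1.57, 1.53], [-3.14, 3.14]. Speed limits (rad/s): [2.57, 2.57, 3.14, 3.14, 3.14, 3.14].

INTERFACE

Orientations are given as a unit quaternion [w, x, y, z].
In Python, from rig import * gives the robot as it stands.
- The arm moves only by the tool apply_moves, never from a script. Its argument "motion" is a list of rows, each an object with "offset": the shift along the tool's x, y, z in cm, a list of three; "rot": the turn, a rotation vector about the tool's x, y, z in degrees, a list of three; "fingers": the closure, from -1 (fully open) to 1 (shut), so that 0 is half open. A call has 1 to 12 rows; each row is the pose to reach, as a shift and turn from the pose commanded when the call began, along the tool's axes at that moment; what a row does not reach only later rows make up. A row lasts 1/12 s, in which the tool goes at most 41.7 mm and 7.16 degrees, less where a joint would pass 70% of its speed; a pose out of reach is approached as far as the arm can. A call with a gripper value outside its range is refused whole. The fingers move at their own pace and stop on an object; "squeeze" is the grip in N (left out, the last holds). Time passes only in rows, so rows that repeat a pose let the fingers close. It gives the time, the measured TCP pose, the force and the opening at its end, in the units of the state.
- get_state(): the state, without advancing time (a new reading comes with each control period).
- capture(name): name is "scene" or "top"; returns a dict with "color" (400x640x3 uint8, blue, green, red), "fx", "fy", "cx", "cy" (pixels), "distortion" ([k1, k2, p1, p2, k3] as OpenCV has them; the pictures are not rectified), "T" (4x4, takes a point from camera to world coordinates). Camera axes: x right, y up, looking along -z (the intrinsics and any distortion apply to the point x, -y, -z); pixel columns grow to the right and rows downward; lengths in m; the calibration is good to about 2 mm. A picture is of the moment at which its call begins. There is no depth.
- hand_in(): hands the job in, once; it reports no verdict.
The state is a dict: "t": time; "qpos": joint angles; "joint_vel": joint speeds; "tau": joint torques, N m; "position": TCP position; "orientation": TCP orientation; "force": force on the tool from outside, world axes, zero at the start; "wrist_torque": the same for the moment, N m; "finger_gap": opening from 0.0 (shut) to 1.0 (fully open).
Only numpy, scipy, OpenCV 4.12 (cv2) and the standard library are available. Lean on these libraries where they do the work, as an engineer would, in place of code of your own. Each camera call takes 0.05 s, during which the arm holds its last target. There are 200 camera calls.

TASK

Set the brass clock movement flat on the bed of the blue movement holder, its length in line with the jaws, and let go of it. Then turn only the black outer ring of the holder's two-part knob clockwise until the orange sprung jaw holds the movement against the stop jaw with about 10 newtons (5 to 15 will do, more than 22 at any moment damages it), and let go of the ring. Close the jaw only by its ring, leave the red inner knob exactly as it is set, and leave the other things on the bench where they are.

Things in the scene. Friction and masses are not known exactly. Their poses are not given: they have to be found in the camera images.
- holder: Movement holder fixed to the bench: blue base plate 90 (x) by 276 (y, -140 to +136) by 18 mm thick, a bed between two jaws at its +y end, a two-part knob at its -y end. Origin: on the bench under the plate; y points from knob to bed and is the line along which the jaws close; z up. A steel stop jaw (44 wide, 23 mm high) stands past the bed on +y and does not move during the job.
- bed (a point): Middle of the bed, on the plate's top face (18 mm above the bench), 60 mm from the holder's origin along +y; axes as the holder's. A movement centred here is clear of both jaws. The stop jaw's setting differs each time and is not measured: its face is 34 to 46 mm from here on +y, so where the movement becomes held must be felt.
- jaw_pad: Orange jaw pad, 38 (x) by 8 (y) by 22 mm, ahead of a steel carriage; origin: low middle of its pressing face, 1 mm above the plate; axes as the holder's. The ring moves it to +y, 20 mm per rad (ring at 0: 37 mm short of the bed point). Springs behind it, no preload, 11.5 mm stroke, 2.5 N per mm: once the movement is held by both jaws, each 0.05 rad of ring adds 2.5 N.
- carriage: Steel carriage behind the jaw pad, 44 (x) by 24 (y) by 22 mm high, driven by the ring and not to be pushed by hand. Origin: centre of its underside, 1 mm above the plate, 32 mm behind the pad face while the springs are unloaded; axes as the holder's.
- outer_ring (a joint): Angle of the black knurled outer ring, rad, 0 to 2.2, starting at 0 to 0.15, growing clockwise from above (closing). Drum of 60 mm diameter with a white mark, its side 2 to 28 mm above the plate, on the axis at knob_axis; nothing else within 60 mm of the axis. Friction 0.35 N m (needs a firm grip, about 35 N), plus 0.02 N m per newton of jaw force; stays where left.
- knob_axis (a point): Point on the plate's top face on the common upright axis of both knob parts, 95 mm from the holder's origin along -y; axes as the holder's.
- inner_knob (a joint): Angle of the red inner knob, rad, growing clockwise from above. 34 mm in diameter, on the same axis above the ring, from 28.5 to 46.5 mm above the plate, very easy to turn; it does not turn with the ring. It is already set and must stay as it is.
- inner_mark (a point): End of the white mark on top of the inner knob, 15 mm from the axis.
- movement: The brass clock movement: a stiff block of two brass plates with wheels between, 46 (x) by 60 (y) by 30 mm high, 0.18 to 0.35 kg, a steel arbor 5 mm thick and 10 mm high on top, 14 mm off centre to +y. Origin: centre of its underside. It starts flat on a 2 mm green mat. On the bed its 60 mm length goes along the holder's y, either way round.
- quartz_unit: Bystander on the mat: black plastic quartz unit, 56 by 56 by 16 mm with a brass shaft to 28 mm; origin under its centre.
- oil_jar: Bystander on the mat: amber glass jar with a blue cap, 40 mm diameter, 45 mm high; origin under its centre.
- parts_tin: Bystander on the mat: round aluminium tin, 58 mm diameter, 22 mm high; origin under its centre.
- screwdriver: Bystander: yellow-handled screwdriver, 160 mm, lying at the far side; origin under its middle.
- brush: Bystander: red-handled brush, 150 mm, lying at the far side; origin under its middle.
- mug: Bystander: blue mug, 76 mm diameter, 90 mm high; origin under its centre.
- desk_clock: Bystander: small round green desk clock on a wooden foot, 98 mm high; origin under its foot.
Not all that is in view belongs to the job. Several things look just like the movement: the one meant starts farthest to the robot's right.

How it is judged:
On the way, in this order (a step that is already met when the one before it is completed fails the run):
1. the movement lies flat on the bed between the jaws, in line with them, and is let go (x of movement in the frame of bed between -0.012 and 0.012 m and z of movement in the frame of bed between -0.003 and 0.004 m and angle between the y axis of movement and the y axis of holder, either way round below 0.14 rad and angle between movement's own z axis and vertical below 0.08 rad and y of movement in the frame of bed between -0.02 and 0.02 m and contact force between the fingers and movement below 0.2 N and linear speed of movement below 0.02 m/s), for 0.2 s.
2. the sprung jaw presses the movement with 5 to 15 N (x of movement in the frame of bed between -0.012 and 0.012 m and z of movement in the frame of bed between -0.003 and 0.004 m and angle between the y axis of movement and the y axis of holder, either way round below 0.14 rad and angle between movement's own z axis and vertical below 0.08 rad and contact force between jaw_pad and movement between 5 and 15 N), for 0.2 s.
At the end, for the whole second after the job is handed in: The movement lies flat on the bed (within 4 mm; 12 mm across and 20 mm along of its middle; within 0.14 rad of the jaw line), the sprung jaw presses it with 5 to 15 N, ring and movement are still, the inner mark is within 3.5 mm of its start, every bystander within 30 mm (all of step 2 and y of movement in the frame of bed between -0.02 and 0.02 m and distance of inner_mark from where it was at the start of the episode below 0.0035 m and linear speed of movement below 0.01 m/s and velocity of joint outer_ring below 0.05 rad/s and distance of each of quartz_unit, oil_jar, parts_tin, screwdriver, brush, mug, desk_clock from where it was at the start of the episode below 0.03 m); the robot touches nothing.
It fails at once if the jaw presses the movement with more than 22 N (contact force between jaw_pad and movement above 22 N).
It fails at once if the inner knob is turned: its mark moves more than 3.5 mm (distance of inner_mark from where it was at the start of the episode above 0.0035 m).
It fails at once if the jaw (carriage or pad) is pushed by the hand (more than 8 N) instead of by its ring (contact force between the fingers and carriage above 8 N).
It fails at once if a bystander is moved more than 30 mm (distance of any of quartz_unit, oil_jar, parts_tin, screwdriver, brush, mug, desk_clock from where it was at the start of the episode above 0.03 m).
It also fails if it takes over 72 s, if anything falls off the work surface, if the arm or the gripper's body presses on something with over 40 N, if the wrist force passes 120 N, or if a joint passes its speed limit or range.

## Working session

There is one attempt and no reset: what is moved stays moved. The work goes in short steps, Python scripts to look and compute and a tool call to move; the robot and the scene stay as the last step left them, time stands still between calls to the robot, and variables do not carry over. Pictures are saved under pics/ and viewed, about 8 in all and at most 12, crops included, and the job is handed in when it is done.

Besides the shell and the picture viewer there is one more tool, called after "Call:" as name([rows], argument=value, ...), one row to a line, values as JSON. apply_moves: Moves the arm, as the interface text tells. Its arguments: {"type":"object","properties":{"motion":{"type":"array"},"squeeze":{"type":"number"}},"required":["motion"]}

```bash
mkdir -p pics; cat > h.py <<'E'
from rig import *
import numpy as np, cv2
def ray(c,uv,z):
    K=np.array([[c['fx'],0,c['cx']],[0,c['fy'],c['cy']],[0,0,1]]);T=np.array(c['T'])
    p=cv2.undistortPoints(np.array(uv,float).reshape(-1,1,2),K,np.array(c['distortion'],float)).reshape(-1,2)
    d=np.c_[p[:,0],-p[:,1],-np.ones(len(p))]@T[:3,:3].T;o=T[:3,3]
    return o+d*((z-o[2])/d[:,2])[:,None]
def proj(c,P):
    T=np.array(c['T']);q=(np.atleast_2d(P)-T[:3,3])@T[:3,:3]
    K=np.array([[c['fx'],0,c['cx']],[0,c['fy'],c['cy']],[0,0,1]])
    return cv2.projectPoints(q*[1,-1,-1],np.zeros(3),np.zeros(3),K,np.array(c['distortion'],float))[0].reshape(-1,2)
E
python3 - <<'E'
from h import *
for n in('top','scene'):
    c=capture(n);cv2.imwrite(f'pics/{n}0.png',c['color']);print(n,c['fx'],np.round(c['T'],3).tolist())
print(get_state())
E
```

```text
top 468.05464220475284 [[-0.022, 0.992, -0.123, 0.372], [-1.0, -0.023, -0.004, 0.115], [-0.007, 0.123, 0.992, 1.479], [0.0, 0.0, 0.0, 1.0]]
scene 399.9841533199346 [[0.627, -0.669, 0.4, 0.944], [0.779, 0.542, -0.314, -0.213], [-0.007, 0.509, 0.861, 0.937], [0.0, 0.0, 0.0, 1.0]]
{'t': 0.1, 'qpos': array([-1.45339143e+00,  2.77093573e-01, -2.77463118e-02,  1.26799953e+00,
       -1.04957026e-05,  1.46740366e+00]), 'joint_vel': array([ 0.0023923 , -0.00184641,  0.00386246,  0.00283407, -0.00061823,
       -0.00012676]), 'tau': array([-2.10940798e-04, -4.46709645e+01,  2.96127963e+01,  8.49463366e-03,
       -4.56396538e-05,  5.87278620e-06]), 'position': array([ 0.13679126, -0.6091459 ,  0.24124753]), 'orientation': array([-0.07718292, -0.70279295, -0.07862751,  0.70281049]), 'force': array([-0.04195655,  0.43400724, -0.27015682]), 'wrist_torque': array([0.00657301, 0.00259674, 0.00766151]), 'finger_gap': 0.9989118319458944}
```

View pics/top0.png

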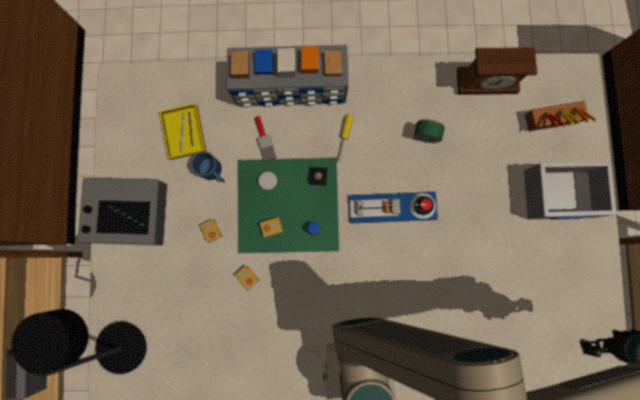

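View pics/scene0.png

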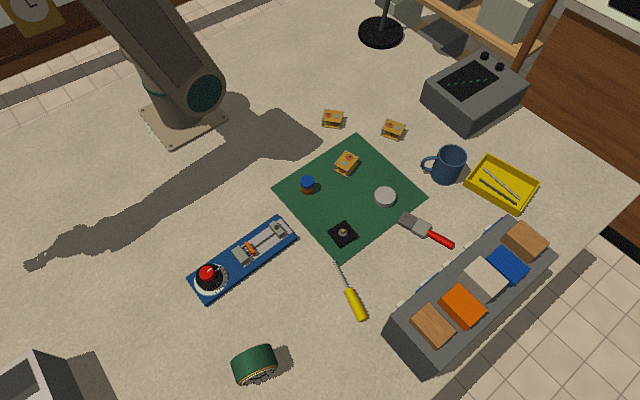

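The top view shows three brass blocks: (210,230), (246,277) and (271,227). The one at (271,227) has the lowest y, so it is farthest to the robot's right, and it's the only one on the green mat. The holder runs from the knob at (423,205) to the bed at about (375,207). I'll measure these and confirm the block in a crop.

```bash
cat > m.py <<'E'
from h import *
def comps(hsv,lo,hi,mn):
    m=cv2.inRange(hsv,np.array(lo),np.array(hi));n,l,s,ce=cv2.connectedComponentsWithStats(m)
    return [(l==i,s[i,4],ce[i]) for i in range(1,n) if s[i,4]>=mn]
for n in('top','scene'):
    c=capture(n);h=cv2.cvtColor(c['color'],cv2.COLOR_BGR2HSV)
    for nm,lo,hi,mn,z in (('brass',(14,90,120),(28,255,255),60,.032),('blue',(100,130,60),(120,255,255),200,.018),('red',(0,170,110),(5,255,255),30,.0645),('red2',(175,170,110),(180,255,255),30,.0645),('orange',(6,180,150),(16,255,255),10,.041)):
        for m,a,ce in comps(h,lo,hi,mn):
            ys,xs=np.nonzero(m);P=ray(c,np.c_[xs,ys],z);r=cv2.minAreaRect((P[:,:2]*1000).astype(np.float32))
            print(n,nm,a,ce.round(1),'mean',P.mean(0).round(4)[:2],'rect',np.round(r[0],1),np.round(r[1],1),round(r[2],1))
    if n=='top': A=cv2.resize(c['color'][180:295,190:310],None,fx=3.3,fy=3.3,interpolation=2)
    else: B=cv2.resize(c['color'][95:185,310:420],None,fx=3.5,fy=3.5,interpolation=2); 
H=max(A.shape[0],B.shape[0]);f=lambda x:cv2.copyMakeBorder(x,0,H-x.shape[0],0,0,0)
cv2.imwrite('pics/crop1.png',np.hstack([f(A),f(B)]))
E
python3 m.py
```

```text
top brass 244 [309.3  58.4] mean [1.0084 0.1362] rect [1009.9  135.6] [48.9 69. ] 88.7
top brass 365 [239.3  62.3] mean [1.0013 0.3644] rect [1002.4  365.5] [76.6 52.4] 0.1
top brass 359 [333.2  61.4] mean [0.9962 0.0589] rect [995.9  59.4] [52.1 72.1] 88.6
top brass 1762 [182.  130.9] mean [0.7765 0.548 ] rect [780.2 549.2] [162.5 127.5] 11.6
top brass 179 [347.3 125.7] mean [0.7799 0.0198] rect [779.3  19.7] [23.5 81. ] 76.1
top brass 233 [271.2 226.8] mean [0.4639 0.2649] rect [464.  265.6] [45.8 59.9] 15.5
top brass 279 [210.8 230.4] mean [0.4568 0.4529] rect [456.9 454.5] [65.1 53.1] 24.0
top brass 486 [  1.5 312.5] mean [0.2121 1.1189] rect [ 164.6 1114.6] [435.2  17.3] 2.1
top brass 1904 [ 42.3 284.6] mean [0.2974 0.9868] rect [291.  985.6] [180.1 116.3] 0.4
top brass 277 [246.6 277.2] mean [0.3109 0.3423] rect [310.2 342.6] [60.8 51.4] 43.8
top brass 426 [ 47.8 389.5] mean [-0.0224  0.9599] rect [-12.1 983.8] [ 78.1 112.8] 0.7
top blue 410 [263.4  61.1] mean [1.0093 0.2875] rect [1009.8  288.8] [59.4 77.6] 89.6
top blue 623 [389.2 207.6] mean [ 0.5166 -0.1045] rect [517.4 -86
[... 983 characters left out ...]
cene brass 285 [354.9 304.2] mean [0.7838 0.0156] rect [782.2  16.4] [23.4 79.5] 74.2
scene brass 1028 [433.  324.5] mean [0.9259 0.1201] rect [925.1 120.7] [59.7 82.6] 90.0
scene blue 1506 [241.  260.2] mean [ 0.5232 -0.1246] rect [ 517.8 -117. ] [ 89.2 273.5] 0.9
scene blue 893 [507.7 264.4] mean [0.9392 0.3721] rect [937.8 368.6] [72.6 84.9] 89.5
scene red 180 [440.5 238.8] mean [0.7995 0.2718] rect [798.5 271.5] [65.6 18.8] 16.1
scene red 143 [205.2 272.6] mean [ 0.5188 -0.2112] rect [ 518.7 -210.4] [29.5 32.4] 59.0
scene orange 37 [249.  246.8] mean [ 0.5169 -0.0942] rect [516.4 -94.4] [36.2  6.8] 0.4
scene orange 999 [464.  304.2] mean [0.9385 0.2041] rect [937.3 204.7] [84.2 59.2] 0.5
```

View pics/crop1.png

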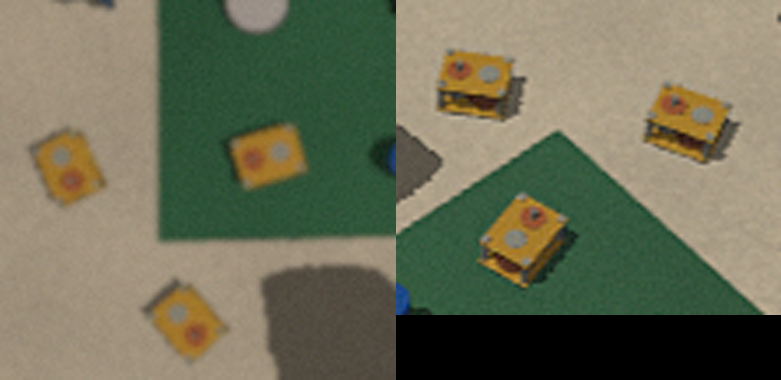

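The crop confirms it: the block on the mat, at scene (346,161) and top (271,227), is the only one there and the farthest right. Both views put it at (0.4635, 0.2655) with yaw about 16°, and its top measures 46×60. The knob axis is at (0.519, -0.211) and the bed at (0.517, -0.055), which agrees with the plate length and the pad position.

```bash
cat > go.py <<'E'
from h import *
import sys
from scipy.spatial.transform import Rotation as R
# usage: go.py x y z jawangle_deg : offset(cm)/rot(deg) from the measured pose
x,y,z,a=map(float,sys.argv[1:5]);s=get_state();q=s['orientation'];C=R.from_quat([q[1],q[2],q[3],q[0]])
best=None
for k in(0,180):
    t=np.radians(a+k);X=np.array([0,0,-1.]);Y=np.array([np.cos(t),np.sin(t),0]);G=R.from_matrix(np.c_[X,Y,np.cross(X,Y)])
    v=(C.inv()*G).as_rotvec(degrees=True)
    print('k',k,'offset',(C.inv().apply(np.array([x,y,z])-s['position'])*100).round(2),'rot',v.round(1))
print('axes',C.as_matrix().round(3).tolist());print('pos',s['position'].round(4),'q',s['qpos'].round(2),'F',s['force'].round(1),'M',s['wrist_torque'].round(2),'gap',round(s['finger_gap'],3),'t',s['t'])
E
python3 go.py 0.5 -0.2 0.2 16; python3 go.py 0.4635 .2655 0.14 16
```

```text
k 0 offset [  4.21 -31.98 -44.4 ] rot [-93.3  -0.1   0.1]
k 180 offset [  4.21 -31.98 -44.4 ] rot [86.7  0.1  0.1]
axes [[-0.0, 0.219, -0.976], [0.001, -0.976, -0.219], [-1.0, -0.001, -0.0]]
pos [ 0.1368 -0.6093  0.2416] q [-1.45  0.28 -0.03  1.27 -0.    1.47] F [ 0.8 -0.1  0.1] M [ 0.01 -0.01 -0.01] gap 0.999 t 0.2
k 0 offset [ 10.28 -78.19 -51.03] rot [-93.3  -0.1   0.1]
k 180 offset [ 10.28 -78.19 -51.03] rot [86.7  0.1  0.1]
axes [[-0.0, 0.219, -0.976], [0.001, -0.976, -0.219], [-1.0, -0.001, -0.0]]
pos [ 0.1368 -0.6093  0.2416] q [-1.45  0.28 -0.03  1.27 -0.    1.47] F [ 0.8 -0.1  0.1] M [ 0.01 -0.01 -0.01] gap 0.999 t 0.2
```

Call:
apply_moves([
  {"offset": [4, -32, -44], "rot": [-93, 0, 0], "fingers": -1},
  {"offset": [4, -32, -44], "rot": [-93, 0, 0], "fingers": -1},
  {"offset": [4, -32, -44], "rot": [-93, 0, 0], "fingers": -1},
  {"offset": [4, -32, -44], "rot": [-93, 0, 0], "fingers": -1},
  {"offset": [4, -32, -44], "rot": [-93, 0, 0], "fingers": -1},
  {"offset": [4, -32, -44], "rot": [-93, 0, 0], "fingers": -1},
  {"offset": [4, -32, -44], "rot": [-93, 0, 0], "fingers": -1},
  {"offset": [4, -32, -44], "rot": [-93, 0, 0], "fingers": -1},
  {"offset": [4, -32, -44], "rot": [-93, 0, 0], "fingers": -1},
  {"offset": [4, -32, -44], "rot": [-93, 0, 0], "fingers": -1},
  {"offset": [4, -32, -44], "rot": [-93, 0, 0], "fingers": -1},
  {"offset": [4, -32, -44], "rot": [-93, 0, 0], "fingers": -1},
], squeeze=50)

```text
t: 1.2
position: [0.467, -0.2335, 0.2055]
orientation: [0.538, 0.459, 0.537, -0.459]
force: [0.0, 0.6, 0.2]
finger_gap: 0.999
```

```bash
python3 go.py 0.4635 .2655 0.14 16
```

```text
k 0 offset [  6.55   7.41 -49.34] rot [-7.1  0.  -0. ]
k 180 offset [  6.55   7.41 -49.34] rot [172.9  -0.   -0. ]
axes [[0.0, 0.988, 0.156], [-0.0, 0.156, -0.988], [-1.0, 0.0, 0.0]]
pos [ 0.467  -0.2335  0.2055] q [-0.59  0.12 -0.3   1.15 -0.    0.83] F [0.  0.6 0.2] M [-0.09 -0.05  0.03] gap 0.999 t 1.2
```

Call:
apply_moves([
  {"offset": [6.5, 7.4, -49.3], "rot": [-7, 0, 0], "fingers": -1},
  {"offset": [6.5, 7.4, -49.3], "rot": [-7, 0, 0], "fingers": -1},
  {"offset": [6.5, 7.4, -49.3], "rot": [-7, 0, 0], "fingers": -1},
  {"offset": [6.5, 7.4, -49.3], "rot": [-7, 0, 0], "fingers": -1},
  {"offset": [6.5, 7.4, -49.3], "rot": [-7, 0, 0], "fingers": -1},
  {"offset": [6.5, 7.4, -49.3], "rot": [-7, 0, 0], "fingers": -1},
  {"offset": [6.5, 7.4, -49.3], "rot": [-7, 0, 0], "fingers": -1},
  {"offset": [6.5, 7.4, -49.3], "rot": [-7, 0, 0], "fingers": -1},
  {"offset": [6.5, 7.4, -49.3], "rot": [-7, 0, 0], "fingers": -1},
  {"offset": [6.5, 7.4, -49.3], "rot": [-7, 0, 0], "fingers": -1},
  {"offset": [6.5, 7.4, -49.3], "rot": [-7, 0, 0], "fingers": -1},
  {"offset": [6.5, 7.4, -49.3], "rot": [-7, 0, 0], "fingers": -1},
])

```text
t: 2.2
position: [0.4651, 0.2626, 0.1408]
orientation: [0.563, 0.428, 0.563, -0.427]
force: [1.2, -0.8, -0.2]
finger_gap: 1.001
```

```bash
python3 go.py 0.4635 .2655 0.014 16
```

```text
k 0 offset [12.68 -0.08 -0.33] rot [-0.4  0.  -0. ]
k 180 offset [12.68 -0.08 -0.33] rot [179.6  -0.   -0. ]
axes [[0.0, 0.963, 0.269], [-0.0, 0.269, -0.963], [-1.0, 0.0, 0.0]]
pos [0.4651 0.2626 0.1408] q [ 0.39  0.19 -0.36  1.02 -0.    1.69] F [ 1.2 -0.8 -0.2] M [-0.01 -0.08  0.03] gap 1.001 t 2.2
```

Call:
apply_moves([
  {"offset": [4, -0.1, -0.3], "rot": [0, 0, 0], "fingers": -1},
  {"offset": [8, -0.1, -0.3], "rot": [0, 0, 0], "fingers": -1},
  {"offset": [11, -0.1, -0.3], "rot": [0, 0, 0], "fingers": -1},
  {"offset": [12.6, -0.1, -0.3], "rot": [0, 0, 0], "fingers": -1},
  {"offset": [12.6, -0.1, -0.3], "rot": [0, 0, 0], "fingers": -1},
  {"offset": [12.6, -0.1, -0.3], "rot": [0, 0, 0], "fingers": 1},
  {"offset": [12.6, -0.1, -0.3], "rot": [0, 0, 0], "fingers": 1},
  {"offset": [12.6, -0.1, -0.3], "rot": [0, 0, 0], "fingers": 1},
  {"offset": [12.6, -0.1, -0.3], "rot": [0, 0, 0], "fingers": 1},
  {"offset": [12.6, -0.1, -0.3], "rot": [0, 0, 0], "fingers": 1},
  {"offset": [12.6, -0.1, -0.3], "rot": [0, 0, 0], "fingers": 1},
  {"offset": [12.6, -0.1, -0.3], "rot": [0, 0, 0], "fingers": 1},
], squeeze=40)

```text
t: 3.2
position: [0.4658, 0.2637, 0.0171]
orientation: [0.564, 0.429, 0.562, -0.426]
force: [0.1, -0.1, 6.5]
finger_gap: 0.531
```

```bash
python3 go.py 0.517 -0.055 0.14 0.9
```

```text
k 0 offset [-12.31  -3.58  32.07] rot [14.7 -0.1 -0.2]
k 180 offset [-12.31  -3.58  32.07] rot [-1.653e+02  3.000e-01 -1.000e-01]
axes [[0.004, 0.963, 0.269], [0.001, 0.269, -0.963], [-1.0, 0.004, -0.0]]
pos [0.4658 0.2637 0.0171] q [ 0.39  0.34 -0.47  0.75 -0.    1.69] F [ 0.1 -0.1  6.5] M [-0.12  0.23 -0.03] gap 0.531 t 3.2
```

Call:
apply_moves([
  {"offset": [-3, 0, 0], "rot": [0, 0, 0], "fingers": 1},
  {"offset": [-6, 0, 0], "rot": [0, 0, 0], "fingers": 1},
  {"offset": [-10, 0, 0], "rot": [0, 0, 0], "fingers": 1},
  {"offset": [-12.3, -0.5, 4], "rot": [2, 0, 0], "fingers": 1},
  {"offset": [-12.3, -1, 8], "rot": [5, 0, 0], "fingers": 1},
  {"offset": [-12.3, -1.3, 12], "rot": [8, 0, 0], "fingers": 1},
  {"offset": [-12.3, -1.8, 16], "rot": [11, 0, 0], "fingers": 1},
  {"offset": [-12.3, -2.2, 20], "rot": [14.7, 0, 0], "fingers": 1},
  {"offset": [-12.3, -2.7, 24], "rot": [14.7, 0, 0], "fingers": 1},
  {"offset": [-12.3, -3.1, 28], "rot": [14.7, 0, 0], "fingers": 1},
  {"offset": [-12.3, -3.5, 31], "rot": [14.7, 0, 0], "fingers": 1},
  {"offset": [-12.3, -3.6, 32], "rot": [14.7, 0, 0], "fingers": 1},
])

```text
t: 4.2
position: [0.5159, -0.0591, 0.1384]
orientation: [0.504, 0.497, 0.502, -0.498]
force: [-0.3, 0.5, -2.9]
finger_gap: 0.529
```

Call:
apply_moves([
  {"offset": [0, 0, 0], "rot": [0, 0, 0], "fingers": 1},
  {"offset": [3, 0, 0], "rot": [0, 0, 0], "fingers": 1},
  {"offset": [5.5, 0, 0], "rot": [0, 0, 0], "fingers": 1},
  {"offset": [5.5, 0, 0], "rot": [0, 0, 0], "fingers": 1},
])

```text
t: 4.53
position: [0.5101, -0.0527, 0.0785]
orientation: [0.501, 0.494, 0.507, -0.498]
force: [-1.8, 0.5, -3.8]
finger_gap: 0.529
```

```bash
python3 go.py 0.517 -0.055 0.034 0.9; python3 - <<'E'
from h import *
S=get_state()['position']
cs=[]
for n in('scene','top'):
    c=capture(n);cs.append(c)
c=cs[0];h=cv2.cvtColor(c['color'],cv2.COLOR_BGR2HSV);m=cv2.inRange(h,(14,90,90),(28,255,255));k,l,s,ce=cv2.connectedComponentsWithStats(m)
for i in range(1,k):
    if s[i,4]>15 and 180<ce[i][0]<330 and 180<ce[i][1]<300:
        ys,xs=np.nonzero(l==i);z=S[2]-.017+.032;P=ray(c,np.c_[xs,ys],z);r=cv2.minAreaRect((P[:,:2]*1000).astype(np.float32));print(s[i,4],ce[i],P.mean(0).round(4),r)
A=cv2.resize(cs[0]['color'][190:310,170:320],None,fx=3,fy=3,interpolation=2);B=cv2.resize(cs[1]['color'][170:250,330:450],None,fx=3,fy=3,interpolation=2)
B=cv2.copyMakeBorder(B,0,A.shape[0]-B.shape[0],0,0,0);I=np.hstack([A,B])[:, :800];cv2.imwrite('pics/c2.png',I)
E
```

```text
k 0 offset [4.44 0.73 0.26] rot [ 0.  -0.2  0.6]
k 180 offset [4.44 0.73 0.26] rot [-180.    -0.9   -0.3]
axes [[-0.01, 1.0, 0.016], [0.003, 0.016, -1.0], [-1.0, -0.01, -0.003]]
pos [ 0.5101 -0.0527  0.0785] q [-0.23  0.23 -0.46  0.89  0.    1.32] F [-1.8  0.5 -3.8] M [0.05 0.2  0.06] gap 0.529 t 4.5333
22 [303.54545455 189.72727273] [0.4977 0.0919 0.0935] ((497.5890808105469, 92.1067886352539), (27.288925170898438, 8.170381546020508), 17.894371032714844)
151 [252.41721854 230.96688742] [ 0.5129 -0.0721  0.0935] ((515.8237915039062, -71.4159164428711), (25.882116317749023, 60.10118103027344), 87.84127044677734)
37 [249.05405405 247.05405405] [ 0.5424 -0.1013  0.0935] ((542.1777954101562, -101.35476684570312), (32.40870666503906, 6.475295066833496), 6.138648509979248)
```

View pics/c2.png

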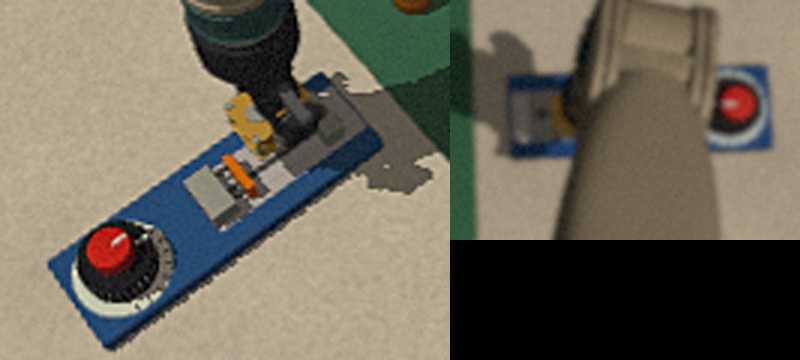

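Call:
apply_moves([
  {"offset": [0, 0.6, 0.2], "rot": [0, 0, 0.5], "fingers": 1},
  {"offset": [0, 0.6, 0.2], "rot": [0, 0, 0.5], "fingers": 1},
  {"offset": [0, 0.6, 0.2], "rot": [0, 0, 0.5], "fingers": 1},
])

```text
t: 4.88
position: [0.5232, -0.0569, 0.0849]
orientation: [0.507, 0.499, 0.501, -0.493]
force: [-0.1, 0.0, -2.1]
finger_gap: 0.528
```

```bash
python3 go.py 0.517 -0.055 0.034 0.9; python3 - <<'E'
from h import *
S=get_state();p=S['position'];c=capture('scene')
from scipy.spatial.transform import Rotation as R
q=S['orientation'];M=R.from_quat([q[1],q[2],q[3],q[0]]).as_matrix()
# block: bottom centre .015 ahead of TCP along tool x, 2.4 mm along -tool z
I=cv2.resize(c['color'],None,fx=6,fy=6,interpolation=2)
def cor(zx):return np.array([p+M@np.array([zx,a*.023,b*.03-.0024]) for a,b in((1,1),(1,-1),(-1,-1),(-1,1))])
for zx,col in((.015,(255,0,255)),(-.015,(255,255,0))):
    cv2.polylines(I,[((proj(c,cor(zx))+.5)*6).astype(int)],True,col,1)
u=proj(c,p)[0]*6;x,y=int(u[0])-350,int(u[1])-280;cv2.imwrite('pics/c3.png',I[max(y,0):y+580,max(x,0):x+700])
E
```

```text
k 0 offset [ 5.08 -0.69 -0.2 ] rot [ 0.   0.1 -0.7]
k 180 offset [ 5.08 -0.69 -0.2 ] rot [-1.8e+02  1.1e+00  1.0e-01]
axes [[0.013, 1.0, 0.016], [-0.001, 0.016, -1.0], [-1.0, 0.013, 0.001]]
pos [ 0.5232 -0.0569  0.0849] q [-0.23  0.23 -0.44  0.88  0.    1.32] F [-0.1  0.  -2.1] M [-0.03 -0.01  0.01] gap 0.528 t 4.8833
```

View pics/c3.png

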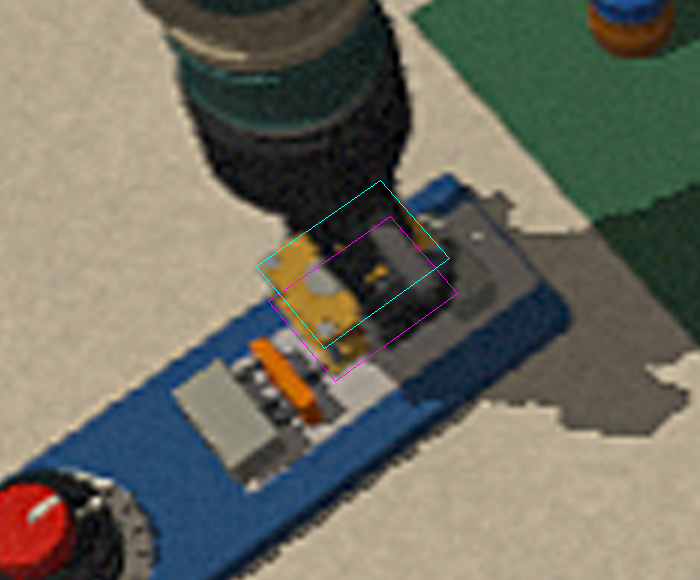

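Call:
apply_moves([
  {"offset": [1.5, -0.6, 0], "rot": [0, 0, -0.6], "fingers": 1},
  {"offset": [3, -0.6, 0], "rot": [0, 0, -0.6], "fingers": 1},
  {"offset": [4, -0.6, 0], "rot": [0, 0, -0.6], "fingers": 1},
  {"offset": [4.5, -0.6, 0], "rot": [0, 0, -0.6], "fingers": 1},
  {"offset": [4.8, -0.6, 0], "rot": [0, 0, -0.6], "fingers": 1},
  {"offset": [5, -0.6, 0], "rot": [0, 0, -0.6], "fingers": 1},
  {"offset": [5.1, -0.6, 0], "rot": [0, 0, -0.6], "fingers": 1},
  {"offset": [5.2, -0.6, 0], "rot": [0, 0, -0.6], "fingers": 1},
  {"offset": [5.2, -0.6, 0], "rot": [0, 0, -0.6], "fingers": 1},
])

```text
t: 5.68
position: [0.5147, -0.0566, 0.0332]
orientation: [0.503, 0.495, 0.505, -0.497]
force: [-9.2, 2.1, 16.0]
finger_gap: 0.533
```

```bash
python3 go.py 0.517 -0.057 0.034 0.9
```

```text
k 0 offset [-0.08  0.23  0.04] rot [-0.  -0.   0.2]
k 180 offset [-0.08  0.23  0.04] rot [180.    0.4   0. ]
axes [[-0.004, 1.0, 0.016], [0.0, 0.016, -1.0], [-1.0, -0.004, -0.0]]
pos [ 0.5147 -0.0566  0.0332] q [-0.23  0.3  -0.49  0.78 -0.    1.32] F [-9.2  2.1 16. ] M [0.33 1.68 0.01] gap 0.533 t 5.6833
```

Call:
apply_moves([
  {"offset": [0, 0.2, 0], "rot": [0, 0, 0], "fingers": -1},
  {"offset": [0, 0.2, 0], "rot": [0, 0, 0], "fingers": -1},
  {"offset": [0, 0.2, 0], "rot": [0, 0, 0], "fingers": -1},
  {"offset": [0, 0.2, 0], "rot": [0, 0, 0], "fingers": -1},
  {"offset": [0, 0.2, 0], "rot": [0, 0, 0], "fingers": -1},
  {"offset": [0, 0.2, 0], "rot": [0, 0, 0], "fingers": -1},
  {"offset": [-3, 0.2, 0], "rot": [0, 0, 0], "fingers": -1},
  {"offset": [-7, 0.2, 0], "rot": [0, 0, 0], "fingers": -1},
  {"offset": [-10, 0.2, 0], "rot": [0, 0, 0], "fingers": -1},
  {"offset": [-10, 0.2, 4], "rot": [0, 0, 0], "fingers": -1},
  {"offset": [-10, 0.2, 8], "rot": [0, 0, 0], "fingers": -1},
  {"offset": [-10, 0.2, 12], "rot": [0, 0, 0], "fingers": -1},
])

```text
t: 6.68
position: [0.5205, -0.1778, 0.1321]
orientation: [0.505, 0.495, 0.504, -0.496]
force: [1.6, 0.4, -0.3]
finger_gap: 1.002
```

```bash
python3 go.py 0.519 -0.211 0.1 0.9; cat > m2.py <<'E'
from h import *
import sys
c=capture('scene');h=cv2.cvtColor(c['color'],cv2.COLOR_BGR2HSV);m=cv2.inRange(h,(17,90,100),(28,255,255));k,l,s,ce=cv2.connectedComponentsWithStats(m)
for i in range(1,k):
    if s[i,4]>15 and 180<ce[i][0]<330 and 180<ce[i][1]<300:
        ys,xs=np.nonzero(l==i);P=ray(c,np.c_[xs,ys],.048);r=cv2.minAreaRect((P[:,:2]*1000).astype(np.float32));print(s[i,4],ce[i],P.mean(0).round(4),r)
cv2.imwrite(sys.argv[1],cv2.resize(c['color'][195:315,175:320],None,fx=5,fy=4.9,interpolation=2))
E
python3 m2.py pics/c4.png
```

```text
k 0 offset [ 3.22 -0.21  3.32] rot [ 0.1  0.1 -0. ]
k 180 offset [ 3.22 -0.21  3.32] rot [-1.799e+02  0.000e+00  1.000e-01]
axes [[0.001, 1.0, 0.018], [-0.001, 0.018, -1.0], [-1.0, 0.0, 0.001]]
pos [ 0.5205 -0.1778  0.1321] q [-0.45  0.23 -0.34  1.01 -0.    1.11] F [ 1.6  0.4 -0.3] M [ 0.02 -0.04 -0.03] gap 1.002 t 6.6833
207 [260.84541063 233.2173913 ] [ 0.508  -0.0517  0.048 ] ((512.2891845703125, -53.38340759277344), (61.016082763671875, 42.89308166503906), 89.46612548828125)
```

View pics/c4.png

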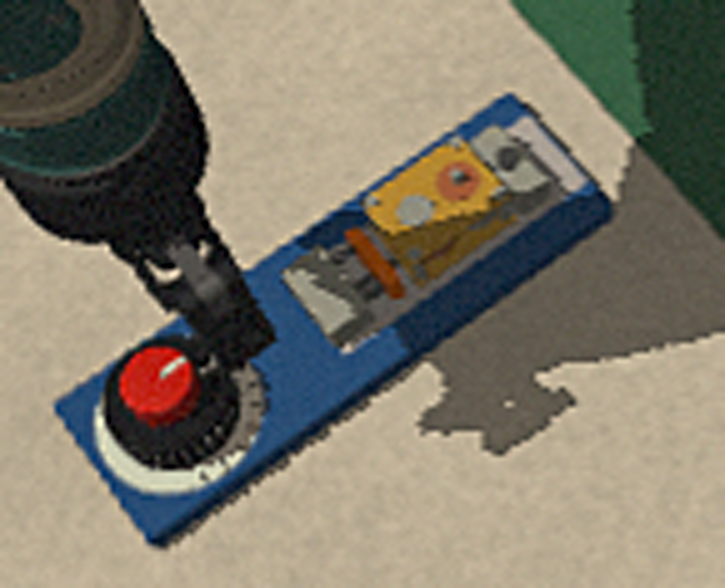

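Released. The block lies along the jaws, with its lit top at crop (430,190) and the +x part in the arm's shadow. I'll measure again with a mask that also takes shaded brass.

```bash
python3 - <<'E'
from h import *
c=capture('scene');h=cv2.cvtColor(c['color'],cv2.COLOR_BGR2HSV);m=cv2.inRange(h,(15,80,45),(30,255,255));k,l,s,ce=cv2.connectedComponentsWithStats(m)
for i in range(1,k):
    if s[i,4]>50 and 180<ce[i][0]<330 and 180<ce[i][1]<300:
        ys,xs=np.nonzero(l==i);P=ray(c,np.c_[xs,ys],.048);r=cv2.minAreaRect((P[:,:2]*1000).astype(np.float32));print(s[i,4],ce[i],P.mean(0).round(4),r)
I=cv2.resize(c['color'][195:275,230:300],None,fx=8,fy=7.4,interpolation=2)
f=lambda P:((proj(c,P)+.5-[230,195])*[8,7.4]).astype(int)
for z,col in((.048,(255,255,0)),(.018,(255,0,255))):
    B=np.array([[.517+a*.023,-.0535+b*.03,z] for a,b in((1,1),(1,-1),(-1,-1),(-1,1))]);cv2.polylines(I,[f(B)],True,col,1)
cv2.imwrite('pics/c5.png',I)
E
```

```text
406 [262.0591133  238.14778325] [ 0.5209 -0.0571  0.048 ] ((519.8425903320312, -55.27134323120117), (57.99031066894531, 64.94905853271484), 0.9569099545478821)
```

View pics/c5.png

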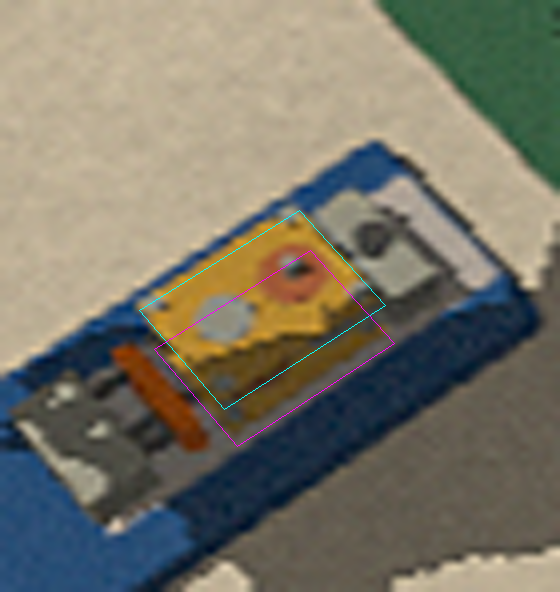

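The overlay matches: the block is flat at about (0.516, -0.054), clear of both jaws and in line. Next is the ring.

Call:
apply_moves([
  {"offset": [1, -0.1, 3.3], "rot": [0, 0, 0], "fingers": -1},
  {"offset": [2, -0.1, 3.3], "rot": [0, 0, 0], "fingers": -1},
  {"offset": [2, -0.1, 3.3], "rot": [0, 0, 0], "fingers": -1},
  {"offset": [2, -0.1, 3.3], "rot": [0, 0, 0], "fingers": -1},
  {"offset": [2, -0.1, 3.3], "rot": [0, 0, 0], "fingers": -1},
  {"offset": [2, -0.1, 3.3], "rot": [0, 0, 0], "fingers": -1},
])

```text
t: 7.28
position: [0.5194, -0.2087, 0.1113]
orientation: [0.504, 0.495, 0.505, -0.496]
force: [0.8, -0.5, 0.2]
finger_gap: 1.001
```

```bash
python3 go.py 0.5193 -0.2105 0.029 0.9
```

```text
k 0 offset [8.23 0.   0.18] rot [ 0.1 -0.   0.1]
k 180 offset [8.23 0.   0.18] rot [-1.799e+02 -1.000e-01 -0.000e+00]
axes [[-0.002, 1.0, 0.017], [0.0, 0.017, -1.0], [-1.0, -0.002, -0.0]]
pos [ 0.5194 -0.2087  0.1113] q [-0.5   0.27 -0.33  0.97 -0.    1.06] F [ 0.8 -0.5  0.2] M [ 0.01 -0.   -0.01] gap 1.001 t 7.2833
```

Call:
apply_moves([
  {"offset": [3, 0, 0.2], "rot": [0, 0, 0], "fingers": -1},
  {"offset": [6, 0, 0.2], "rot": [0, 0, 0], "fingers": -1},
  {"offset": [7.5, 0, 0.2], "rot": [0, 0, 0], "fingers": -1},
  {"offset": [8.2, 0, 0.2], "rot": [0, 0, 0], "fingers": -1},
  {"offset": [8.2, 0, 0.2], "rot": [0, 0, 0], "fingers": -1},
  {"offset": [8.2, 0, 0.2], "rot": [0, 0, 0], "fingers": -1},
  {"offset": [8.2, 0, 0.2], "rot": [0, 0, 0], "fingers": 1},
  {"offset": [8.2, 0, 0.2], "rot": [0, 0, 0], "fingers": 1},
  {"offset": [8.2, 0, 0.2], "rot": [0, 0, 0], "fingers": 1},
  {"offset": [8.2, 0, 0.2], "rot": [0, 0, 0], "fingers": 1},
  {"offset": [8.2, 0, 0.2], "rot": [0, 0, 0], "fingers": 1},
], squeeze=80)

```text
t: 8.2
position: [0.5198, -0.2124, 0.0312]
orientation: [0.504, 0.496, 0.504, -0.497]
force: [-3.1, 0.4, 8.4]
finger_gap: 0.676
```

```bash
python3 go.py 0.5193 -0.2105 0.029 0.9
```

```text
k 0 offset [ 0.22 -0.04 -0.19] rot [-0.   0.1  0. ]
k 180 offset [ 0.22 -0.04 -0.19] rot [ 1.8e+02  0.0e+00 -1.0e-01]
axes [[-0.0, 1.0, 0.016], [-0.002, 0.016, -1.0], [-1.0, -0.0, 0.002]]
pos [ 0.5198 -0.2124  0.0312] q [-0.5   0.36 -0.4   0.81 -0.    1.05] F [-3.1  0.4  8.4] M [0.09 0.68 0.05] gap 0.676 t 8.2
```

Call:
apply_moves([
  {"offset": [0, 0, -0.1], "rot": [2, 0, 0], "fingers": 1},
  {"offset": [0, 0, -0.1], "rot": [4, 0, 0], "fingers": 1},
  {"offset": [0, 0, -0.1], "rot": [6, 0, 0], "fingers": 1},
  {"offset": [0, 0, -0.1], "rot": [8, 0, 0], "fingers": 1},
  {"offset": [0, 0, -0.1], "rot": [10, 0, 0], "fingers": 1},
  {"offset": [0, 0, -0.1], "rot": [12, 0, 0], "fingers": 1},
  {"offset": [0, 0, -0.1], "rot": [14, 0, 0], "fingers": 1},
  {"offset": [0, 0, -0.1], "rot": [16, 0, 0], "fingers": 1},
  {"offset": [0, 0, -0.1], "rot": [18, 0, 0], "fingers": 1},
  {"offset": [0, 0, -0.1], "rot": [20, 0, 0], "fingers": 1},
])

```text
t: 9.03
position: [0.5194, -0.2123, 0.0313]
orientation: [-0.411, -0.575, -0.409, 0.577]
force: [-4.1, -1.7, 8.9]
finger_gap: 0.674
```

```bash
cat > pad.py <<'E'
from h import *
import sys
from scipy.spatial.transform import Rotation as R
s=get_state();q=s['orientation'];A=R.from_quat([q[1],q[2],q[3],q[0]]).as_matrix();a=np.degrees(np.arctan2(A[1,1],A[0,1]))
print('t',round(s['t'],2),'turned',round(0.9-a,1),'Mz',s['wrist_torque'].round(3),'F',s['force'].round(1),'pos',s['position'].round(4),'gap',round(s['finger_gap'],3))
c=capture('scene');h=cv2.cvtColor(c['color'],cv2.COLOR_BGR2HSV)
m=cv2.inRange(h,(5,170,80),(14,255,255));m[:, :215]=0;m[:215]=0;m[290:]=0;m[:,300:]=0
n,l,st,ce=cv2.connectedComponentsWithStats(m);i=1+st[1:,4].argmax();ys,xs=np.nonzero(l==i);P=ray(c,np.c_[xs,ys],.041);print('pad',st[i,4],ce[i].round(1),P.mean(0).round(4)[:2])
m=cv2.inRange(h,(17,90,50),(30,255,255));n,l,st,ce=cv2.connectedComponentsWithStats(m)
for i in range(1,n):
    if st[i,4]>80 and 220<ce[i][0]<300 and 200<ce[i][1]<270:
        ys,xs=np.nonzero(l==i);P=ray(c,np.c_[xs,ys],.048);print('brass',st[i,4],P[:,1].min().round(4),P[:,1].max().round(4),P.mean(0).round(4)[:2])
if len(sys.argv)>1: cv2.imwrite(sys.argv[1],cv2.resize(c['color'][195:315,175:320],None,fx=5,fy=4.9,interpolation=2))
E
python3 pad.py
```

```text
t 9.03 turned 20.1 Mz [-0.28   0.914  0.399] F [-4.1 -1.7  8.9] pos [ 0.5194 -0.2123  0.0313] gap 0.674
pad 36 [253.3 248.4] [ 0.5271 -0.0884]
brass 370 -0.0873 -0.0227 [ 0.5204 -0.056 ]
```

Call:
apply_moves([
  {"offset": [0, 0, 0], "rot": [2, 0, 0], "fingers": 1},
  {"offset": [0, 0, 0], "rot": [4, 0, 0], "fingers": 1},
  {"offset": [0, 0, 0], "rot": [5, 0, 0], "fingers": 1},
  {"offset": [0, 0, 0], "rot": [5, 0, 0], "fingers": 1},
])

```text
t: 9.42
position: [0.5193, -0.2123, 0.0313]
orientation: [-0.385, -0.592, -0.384, 0.595]
force: [-4.2, -0.6, 8.8]
finger_gap: 0.679
```

```bash
python3 pad.py
```

```text
t 9.42 turned 25.1 Mz [-0.229  0.942  0.006] F [-4.2 -0.6  8.8] pos [ 0.5193 -0.2123  0.0313] gap 0.679
pad 30 [254.2 248.7] [ 0.5291 -0.0871]
brass 360 -0.0839 -0.0217 [ 0.5199 -0.0534]
```

Call:
apply_moves([
  {"offset": [0, 0, 0], "rot": [2, 0, 0], "fingers": 1},
  {"offset": [0, 0, 0], "rot": [4, 0, 0], "fingers": 1},
  {"offset": [0, 0, 0], "rot": [5, 0, 0], "fingers": 1},
  {"offset": [0, 0, 0], "rot": [5, 0, 0], "fingers": 1},
])

```text
t: 9.8
position: [0.5192, -0.2122, 0.0312]
orientation: [-0.359, -0.609, -0.357, 0.611]
force: [-4.6, -0.9, 9.1]
finger_gap: 0.674
```

```bash
python3 pad.py
```

```text
t 9.8 turned 30.1 Mz [-0.246  1.046 -0.007] F [-4.6 -0.9  9.1] pos [ 0.5192 -0.2122  0.0312] gap 0.674
pad 36 [254.4 247.7] [ 0.527  -0.0852]
brass 368 -0.0843 -0.0201 [ 0.5206 -0.0524]
```

Call:
apply_moves([
  {"offset": [0, 0, 0], "rot": [2, 0, 0], "fingers": 1},
  {"offset": [0, 0, 0], "rot": [4, 0, 0], "fingers": 1},
  {"offset": [0, 0, 0], "rot": [5, 0, 0], "fingers": 1},
  {"offset": [0, 0, 0], "rot": [5, 0, 0], "fingers": 1},
])

```text
t: 10.18
position: [0.5191, -0.2122, 0.0313]
orientation: [-0.332, -0.624, -0.33, 0.626]
force: [-4.2, -1.1, 8.2]
finger_gap: 0.673
```

```bash
python3 pad.py
```

```text
t 10.18 turned 35.0 Mz [-0.17   1.03   0.084] F [-4.2 -1.1  8.2] pos [ 0.5191 -0.2122  0.0313] gap 0.673
pad 37 [254.4 247.7] [ 0.5272 -0.0852]
brass 371 -0.0821 -0.0201 [ 0.5207 -0.0522]
```

Ending a call on a hold row relaxes the torque, so I'll read it while the ring is moving.

Call:
apply_moves([
  {"offset": [0, 0, 0], "rot": [1.5, 0, 0], "fingers": 1},
  {"offset": [0, 0, 0], "rot": [3, 0, 0], "fingers": 1},
])

```text
t: 10.4
position: [0.519, -0.2121, 0.0313]
orientation: [-0.316, -0.632, -0.314, 0.634]
force: [-5.0, -1.4, 8.8]
finger_gap: 0.676
```

```bash
python3 pad.py pics/c6.png
```

```text
t 10.4 turned 38.0 Mz [-0.215  1.109  0.474] F [-5.  -1.4  8.8] pos [ 0.519  -0.2121  0.0313] gap 0.676
pad 39 [254.5 247.7] [ 0.5273 -0.0849]
brass 368 -0.0825 -0.0201 [ 0.5208 -0.0524]
```

View pics/c6.png

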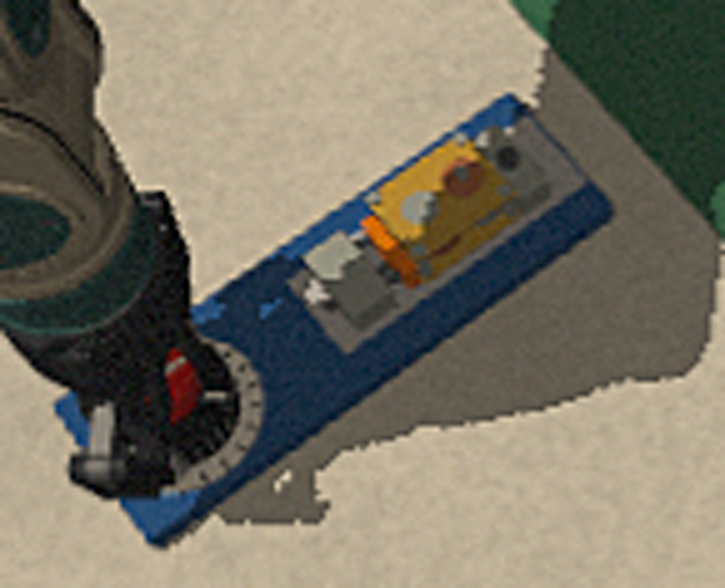

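Call:
apply_moves([
  {"offset": [0, 0, 0], "rot": [1.5, 0, 0], "fingers": 1},
  {"offset": [0, 0, 0], "rot": [3, 0, 0], "fingers": 1},
])

```text
t: 10.62
position: [0.519, -0.2121, 0.0312]
orientation: [-0.299, -0.64, -0.298, 0.642]
force: [-5.7, -1.9, 9.7]
finger_gap: 0.678
```

```bash
python3 pad.py
```

```text
t 10.62 turned 41.0 Mz [-0.206  1.074  0.569] F [-5.7 -1.9  9.7] pos [ 0.519  -0.2121  0.0312] gap 0.678
pad 41 [254.3 247.5] [ 0.5265 -0.0852]
brass 368 -0.0825 -0.0201 [ 0.5208 -0.0527]
```

Torque rises from 0.40 (free) to 0.57, which gives about 8.5–11 N. The pad stopping near 30° gives about 9.6 N. They agree, so I'll release the ring.

Call:
apply_moves([
  {"offset": [0, 0, 0], "rot": [0, 0, 0], "fingers": 1},
  {"offset": [0, 0, 0], "rot": [0, 0, 0], "fingers": 1},
  {"offset": [0, 0, 0], "rot": [0, 0, 0], "fingers": -1},
  {"offset": [0, 0, 0], "rot": [0, 0, 0], "fingers": -1},
  {"offset": [0, 0, 0], "rot": [0, 0, 0], "fingers": -1},
  {"offset": [0, 0, 0], "rot": [0, 0, 0], "fingers": -1},
  {"offset": [0, 0, 0], "rot": [0, 0, 0], "fingers": -1},
  {"offset": [-2, 0, 0], "rot": [0, 0, 0], "fingers": -1},
  {"offset": [-5, 0, 0], "rot": [0, 0, 0], "fingers": -1},
  {"offset": [-9, 0, 0], "rot": [0, 0, 0], "fingers": -1},
  {"offset": [-13, 0, 0], "rot": [0, 0, 0], "fingers": -1},
  {"offset": [-17, 0, 0], "rot": [0, 0, 0], "fingers": -1},
])

```text
t: 11.67
position: [0.5189, -0.2103, 0.2003]
orientation: [-0.298, -0.64, -0.299, 0.642]
force: [0.6, -0.1, 0.7]
finger_gap: 1.004
```

Call:
apply_moves([
  {"offset": [0, -4, 4], "rot": [0, 0, 0], "fingers": -1},
  {"offset": [0, -8, 8], "rot": [0, 0, 0], "fingers": -1},
  {"offset": [0, -10, 10], "rot": [0, 0, 0], "fingers": -1},
  {"offset": [0, -10, 10], "rot": [0, 0, 0], "fingers": -1},
  {"offset": [0, -10, 10], "rot": [0, 0, 0], "fingers": -1},
  {"offset": [0, -10, 10], "rot": [0, 0, 0], "fingers": -1},
])

```text
t: 12.17
position: [0.3781, -0.2229, 0.1994]
orientation: [-0.298, -0.641, -0.298, 0.642]
force: [1.1, -1.4, -0.1]
finger_gap: 1.003
```

```bash
python3 pad.py pics/c7.png; python3 - <<'E'
import cv2,numpy as np
from h import *
# compare red-knob mark and everything else with the first picture
c=capture('scene');a=cv2.imread('pics/scene0.png');b=c['color']
for n,I in(('then',a),('now',b)):
    g=I[262:284,190:222];h=cv2.cvtColor(g,cv2.COLOR_BGR2HSV);w=cv2.inRange(h,(0,0,150),(180,110,255))
    r=cv2.inRange(h,(0,150,80),(6,255,255))|cv2.inRange(h,(174,150,80),(180,255,255));r=cv2.morphologyEx(r,cv2.MORPH_CLOSE,np.ones((7,7)));w&=r
    ys,xs=np.nonzero(w);print(n,'mark',len(xs),xs.mean()+190,ys.mean()+262)
A=a[255:300,180:235];B=b[255:300,180:235];cv2.imwrite('pics/c8.png',np.vstack([cv2.resize(np.hstack([A,B]),(700,290),interpolation=2),cv2.resize(b[90:330],(700,262))]))
E
```

```text
t 12.17 turned 41.1 Mz [-0.017 -0.059  0.003] F [ 1.1 -1.4 -0.1] pos [ 0.3781 -0.2229  0.1994] gap 1.003
pad 23 [254.9 247.5] [ 0.5274 -0.0839]
brass 371 -0.0821 -0.0197 [ 0.5206 -0.052 ]
then mark 6 208.83333333333334 269.5
now mark 7 208.57142857142858 269.57142857142856
```

View pics/c7.png

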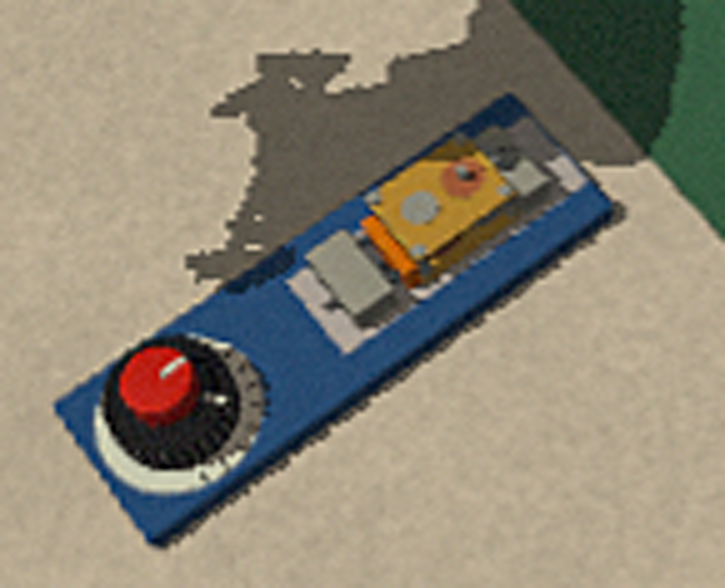

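View pics/c8.png

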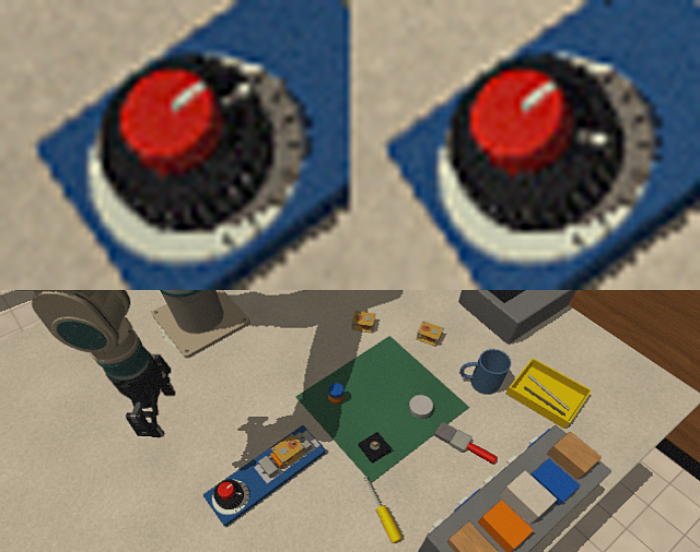

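The inner mark and the bystanders are unchanged, and the block sits between the pad and the stop. As a last check, I'll compare the ring's white mark before and after to see whether the grip slipped, and measure the pad-to-carriage distance for spring compression.

```bash
python3 - <<'E'
from h import *
c=capture('scene')
for n,u in(('then',(216.5,269.2)),('now',(218.5,275.9))):
    p=ray(c,[u],.046)[0]-[.5193,-.2105,0];print(n,p[:2].round(4),np.hypot(*p[:2]).round(4),np.degrees(np.arctan2(p[1],p[0])).round(1))
# carriage top light grey; project predicted edges
for n,I in(('then',cv2.imread('pics/scene0.png')),('now',c['color'])):
    h=cv2.cvtColor(I,cv2.COLOR_BGR2HSV)
    m=cv2.inRange(h,(20,0,120),(90,60,200));m[:, :222]=0;m[:,262:]=0;m[:235]=0;m[268:]=0
    k,l,s,ce=cv2.connectedComponentsWithStats(m);i=1+s[1:,4].argmax();ys,xs=np.nonzero(l==i);P=ray(c,np.c_[xs,ys],.041);r=cv2.minAreaRect((P[:,:2]*1000).astype(np.float32))
    m=cv2.inRange(h,(5,170,80),(14,255,255));m[:, :215]=0;m[:215]=0;m[290:]=0;m[:,300:]=0;y2,x2=np.nonzero(m);Q=ray(c,np.c_[x2,y2],.041)
    print(n,s[i,4],'carriage',P.mean(0).round(4)[:2],np.round(r[0],1),np.round(r[1],1),'pad',len(x2),Q.mean(0).round(4)[:2],Q[:,1].min().round(4),Q[:,1].max().round(4))
E
```

```text
then [-0.0002  0.0242] 0.0243 90.4
now [0.017  0.0192] 0.0257 48.4
then 147 carriage [ 0.517  -0.1222] [ 516.8 -122.3] [42.  22.2] pad 33 [ 0.525 -0.095] -0.0997 -0.0898
now 147 carriage [ 0.5168 -0.1083] [ 516.7 -108.3] [41.9 22.1] pad 59 [ 0.5186 -0.0687] -0.0902 -0.0244
```

```bash
python3 -c "
from rig import *
print(hand_in())"
```

```text
the job is handed in; nothing more can be done
None
```

I set the brass movement (the block on the mat, farthest right) on the bed, let go of it, and closed the jaw by turning only the black ring about 41° clockwise. I then let go of the ring, moved the arm clear and handed in at about 12 s. `hand_in()` reports no verdict.

**Jaw force:** the estimates agree at about 10 N.
- **Ring torque:** it rose from 0.40 to 0.57 N m, which gives 8.5–11 N.
- **Spring compression:** the carriage moved 14.0 mm and the pad about 9.7 mm, so the springs are compressed about 4.2 mm, or about 10.6 N.
- **Pad stop angle:** the pad stopped near 30° of turn, which gives about 9.6 N.

**Other checks:**
- **Grip on the ring:** the ring's white mark turned 42°, so the grip did not slip.
- **Inner knob:** its mark is within 0.3 px of where it started, under 1 mm.
- **Movement:** an overlay after placing showed it flat, in line and clear of both jaws. The last picture shows it between the pad and the stop jaw.
- **Bystanders:** they look unmoved by eye; I did not measure them.

**Weak readings:** the ring torque fell to near zero whenever the arm held still, so I only used values taken while turning. The picture readings of pad and brass were noisy to 1–2 mm because of shadow. None of the checks failed.

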